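Set the end stop of a tube-drilling jig to its gauge mark

ROBOT

A 7-joint arm with a two-finger parallel gripper is mounted at the origin on the work surface. World frame = base frame: x ahead of the robot, y to its left, z up, the work surface at z = 0. Lengths are in m, angles in rad, forces in N, time in s.
With the tool pointing down it reaches from about 0.425 to 0.925 m from the base axis. Payload 6.8 kg.
Tool frame: the origin (TCP) lies at the very end of the fingers, on their centre line; the grasp point (between the pads) lies 19 mm behind it; z points along the fingers, x is the direction in which the jaws open and shut, and the axes are right-handed (so a half turn about z gives the same grasp; the last joint's range is limited). The gripper opens to 85 mm and grips with 20 to 120 N. Pads are 22 mm wide; open, the fingers measure 114 mm over their backs; the gripper's body (76 mm by 85 mm) begins 54 mm behind the grasp point. The pads swing forward as they close: fully open they stand 13 mm farther back than shut.
Start: joints at [-0.108, 0.477, 0.022, 1.555, -0.011, 1.109, -0.083], TCP at [0.675, 0, 0.231] pointing down, gripper open.
Joint ranges: [-2.96, 2.96], [-0.34, 2.1], [-1.41, 1.46], [0.24, 2.44], [-1.37, 4.51], [0.17, 1.92], [-2.96, 2.96]. Speed limits (rad/s): [2.39, 2.39, 3.14, 3.14, 3.14, 3.14, 3.14].

INTERFACE

Orientations are given as a unit quaternion [w, x, y, z].
In Python, from station import get_obs, read_camera, calibration, hand_in, recognise, outline_of, place_of gives the robot as it stands.
- The arm moves only by the tool move_arm, never from a script. Its argument "steps" is a list of rows, each an object with "fingers": the finger opening in mm, from 0 to 85.4; "translation": the shift along the world's x, y, z in mm, a list of three; "turn": the turn about the world's z in rad. In form: [{"fingers": fingers, "translation": [dx, dy, dz], "turn": turn}, ...]. A call has 1 to 10 rows; each row shifts and turns the commanded pose from where the row before left it; what a row does not reach is not made up. A row lasts 1/8 s, in which the tool goes at most 62.5 mm and 10.7 degrees, less where a joint would pass 70% of its speed; a pose out of reach is approached as far as the arm can. A call with a gripper value outside its range is refused whole. The fingers move at their own pace and stop on an object; "newtons" is the grip in N (left out, the last holds). Time passes only in rows, so rows that do not move let the fingers close. It gives the time, the measured TCP pose, the force and the opening at its end, in the units of the state.
- get_obs(): the state, without advancing time (a new reading comes with each control period).
- read_camera(name): name is "scene" or "side" or "wrist"; returns the picture (480x640x3 uint8, blue, green, red); there is no depth.
- calibration(name): a dict with "camera_matrix" (3x3 intrinsics, pixels), "k1" (the pictures are not rectified: a ray, as slopes to the right and down, at radius r is drawn at 1 + k1 r^2 times it, then the intrinsics apply), "rvec" (rotation vector, rad) and "tvec" (3), from world to camera coordinates, as OpenCV has them. Camera axes: x right, y down, z forward; pixel columns grow to the right and rows downward; lengths in m; the calibration is good to about 2 mm. A picture is of the moment at which its call begins: read the wrist's pose just before it. calibration takes no time and is no camera call; for the wrist camera it gives the pose at the moment of the call.
- hand_in(): hands the job in, once; it reports no verdict.
Trained networks look in the newest picture that a camera, given by its name, has taken for a name from the list of things; names that differ only in an ending like _2 or _b are one class to them, and where a whole thing is asked for, a point or a joint stands for the part that bears it (a point fixed in the world has none). Each returns a list of dicts, best first, with "conf" (0 to 1); they miss things now and then, are a little off and sometimes report something else, mostly with a low value. They report only what shows in the picture. A call takes as long as a camera call.
- recognise(camera, name): "xy" ([column, row] in pixels, amid what is visible of it).
- outline_of(camera, name): "mask" (480x640 bool, what is visible of it) and "xy" ([column, row] in pixels, amid what is visible of it).
- place_of(camera, name): "xy" ([column, row] in pixels: a listed point, or the origin of a listed thing).
The state is a dict: "t": time; "q": joint angles; "joint_vel": joint speeds; "joint_torque": joint torques, N m; "eef_pos": TCP position; "tool_rot": TCP orientation; "contact_force": force on the tool from outside, world axes, zero at the start; "torque": the same for the moment, N m; "gripper_width": opening from 0.0 (shut) to 1.0 (fully open).
Only numpy, scipy, OpenCV 4.12 (cv2) and the standard library are available. Lean on these libraries where they do the work, as an engineer would, in place of code of your own. Each camera call takes 0.05 s, during which the arm holds its last target.

TASK

Before the next tube is drilled, set the end stop of the drilling jig: with a fingertip on the rim, roll the knurled wheel until the stop's pointer has closed the gap and stands point to point with the tooth of the rider on the rule. Move the stop only by its wheel, do not push the stop itself, leave the tube in the vee and all the loose things on the bench where they are, and finish clear of the jig.

Things in the scene. Friction and masses are not known exactly. Their poses are not given: they have to be found in the camera images.
- jig: Grey cast drilling jig for tubes, fixed to the bench: base plate 340 mm long (y axis), 124 mm wide (x), 14 mm thick; origin at the centre of its underside, z up. From +y to -y it carries the yoke with the knurled wheel (y = +105 mm), the sliding end stop with its screw (y = +35 mm at the start) and a vee block (y = -55 to -165 mm). Nothing on it is higher than 108 mm.
- wheel: Knurled wheel, bare metal, held in the yoke: 60 mm in diameter over 36 straight ridges 1.5 mm high, 14 mm wide. Origin at its centre on the axle, 50 mm above the bench; the axle lies along the jig's y axis and stays put, this frame turns with the wheel. It drags lightly, about 1.2 N at the rim, and stays where it is left; a fingertip pressed on the rim with a few newtons carries it along.
- rim_top (a point): Fixed point at the top of the wheel's rim, 80 mm above the bench, axes parallel to the jig's. The yoke's two round-topped cheeks beside the wheel (7 mm thick, 8 to 15 mm either side along y) end 4.5 mm lower. Rolling the rim here towards the jig's +x moves the stop towards the jig's -y, to the mark, 20 mm per full turn (0.106 mm for each mm the rim rolls); the other way moves it back.
- stop: End stop that the wheel moves: dark steel saddle and column (50 x 40 mm at the foot, top 66 mm above the bench), a round nose towards the vee, a pointer blade on its -x side, and the steel screw (13 mm thick) that runs back through the wheel and ends 76 mm beyond it. Origin on the screw's axis in the column, 50 mm up, axes parallel to the jig's. It can travel 30 mm towards -y from its start.
- pointer (a point): Tip of the stop's pointer, a flat bright steel blade 8 mm wide with a pointed end towards the jig's -x, over the inner edge of the rule, 64.5 mm above the bench; axes parallel to the jig's.
- mark (a point): The gauge mark: tip of the pointed tooth of a small dark steel rider (18 mm wide, little round screw on top) clipped on the rule, 64.5 mm above the bench; it points to the jig's +x. Axes parallel to the jig's. The pointer's y in this frame is the gap to close: 8 to 18 mm at the start, 0 when the points face each other (then 2 mm apart along x, never touching).
- rider: The rider with the mark, fixed on the aluminium rule that runs along the jig's -x side (rule x = -62 to -40 mm, y = -52 to +72 mm in the jig's frame, top 62 mm above the bench, a line every 5 mm). Top of its screw 71 mm above the bench. Origin under the tooth's tip, on the rule's top face; axes parallel to the jig's.
- bridge (a point): Top of the drill bush on the dark steel bridge over the vee, 108 mm above the bench; the bridge is 36 mm wide along y and stands on a post at the jig's +x side. Fixed.
- tube: Loose aluminium tube, 25 mm in diameter, 180 mm long, lying along the jig's y axis in the vee; origin in its middle, 50 mm above the bench. Leave it.
- castor: Loose swivel castor standing on its 60 mm square plate, wheel up, 79 mm high; origin under the plate. Leave it.
- plug_a: Loose white plastic tube plug, 29 mm across, 26 mm high, origin under its centre. Leave it.
- plug_b: A second such plug. Leave it.
- spanner: Loose open-ended spanner, 160 mm long, lying flat; its axis is x. Leave it.
- bolt: Loose hexagon bolt standing on its head, 22 mm across, 53 mm high; origin under its head. Leave it.
- oil: Loose grey oil bottle, 48 mm in diameter, 110 mm high; origin under its base. Leave it.
- square: Loose try square lying flat, wooden stock 100 mm, blade 150 mm; origin under the stock's middle. Leave it.

How it is judged:
On the way, in this order (a step that is already met when the one before it is completed fails the run):
1. a finger rests on the rim of the knurled wheel (contact force between the fingers and wheel above 0.4 N), for 0.1 s.
2. the stop's pointer has come to the mark (y of pointer in the frame of mark between -0.002 and 0.002 m), for 0.2 s.
At the end, for the whole second after the job is handed in: The pointer's tip stands within 2 mm of the rider's tooth along the rule, on either side, and the stop is at rest (all of step 2 and linear speed of stop below 0.002 m/s); the robot touches nothing.
It fails at once if the end stop is pushed directly (more than 4 N) (contact force between any of the fingers, the arm and stop above 4 N).
It fails at once if the tube in the vee is shifted or lifted by more than 10 mm (distance of tube from where it was at the start of the episode above 0.01 m).
It fails at once if a loose thing on the bench is shifted or lifted by more than 15 mm (distance of any of castor, plug_a, plug_b, spanner, bolt, oil, square from where it was at the start of the episode above 0.015 m).
It also fails if it takes over 51 s, if anything falls off the work surface, if the arm or the gripper's body presses on something with over 40 N, if the wrist force passes 120 N, or if a joint passes its speed limit or range.

## Working session

There is one attempt and no reset: what is moved stays moved. The work goes in short steps, Python scripts to look and compute and a tool call to move; the robot and the scene stay as the last step left them, time stands still between calls to the robot, and variables do not carry over. Pictures are saved under pics/ and viewed, and the job is handed in when it is done.

Besides the shell and the picture viewer there is one more tool, called after "Call:" in YAML: its name, and indented under it one key for each argument. move_arm: Moves the arm, as the interface text tells. Its arguments: {"type":"object","properties":{"steps":{"type":"array"},"newtons":{"type":"number"}},"required":["steps"]}

```bash
ls; mkdir -p pics; python3 - <<'E'
from station import *
import cv2
o=get_obs();print(o)
for c in["scene","side","wrist"]:
    im=read_camera(c);cv2.imwrite(f"pics/{c}0.png",im);k=calibration(c);print(c,k)
E
```

```text
pics
{'t': 0.0, 'q': array([-0.1081058 ,  0.4778123 ,  0.02232609,  1.55645521, -0.01152049,
        1.10929963, -0.08309485]), 'joint_vel': array([-1.94290480e-03, -1.42587381e-04,  7.14365004e-06,  1.30921724e-04,
        5.01134009e-04,  3.40056881e-03,  2.94796987e-05]), 'joint_torque': array([-5.45967814e-04, -5.96443820e+01,  1.60769675e+00, -2.81194621e+01,
        1.24063640e-02,  9.39900521e-03,  2.20753498e-05]), 'eef_pos': array([6.74403566e-01, 3.09939777e-06, 2.30315678e-01]), 'tool_rot': array([ 5.66816867e-05,  9.99999573e-01,  1.77489372e-05, -9.21672537e-04]), 'contact_force': array([-1.29030365,  0.69356671, -0.07840656]), 'torque': array([-0.02937422,  0.00703101,  0.00948393]), 'gripper_width': 1.0056344191541415}
scene {'camera_matrix': array([[525.63878011,   0.        , 330.47957628],
       [  0.        , 525.63878011, 237.69011052],
       [  0.        ,   0.        ,   1.        ]]), 'k1': 0.0015919258717041096, 'rvec': array([ 1.41661994,  1.98148761, -0.97345943]), 'tvec': array([ 0.16819428, -0.23409312,  2.0744707 ])}
side {'camera_matrix': array([[500.27308441,   0.        , 315.02390518],
       [  0.        , 500.27308441, 233.94692649],
       [  0.        ,   0.        ,   1.        ]]), 'k1': 0.0229397346034281, 'rvec': array([ 2.25174822, -0.17499486,  0.06895062]), 'tvec': array([-0.52999593,  0.12824291,  1.37679382])}
wrist {'camera_matrix': array([[361.66578396,   0.        , 317.11147613],
       [  0.        , 361.66578396, 243.61255445],
       [  0.        ,   0.        ,   1.        ]]), 'k1': -0.04759562358492555, 'rvec': array([-2.83999715e+00,  7.13906613e-04,  2.69929756e-05]), 'tvec': array([-0.67575169, -0.03750758,  0.38020327])}
```

View pics/scene0.png

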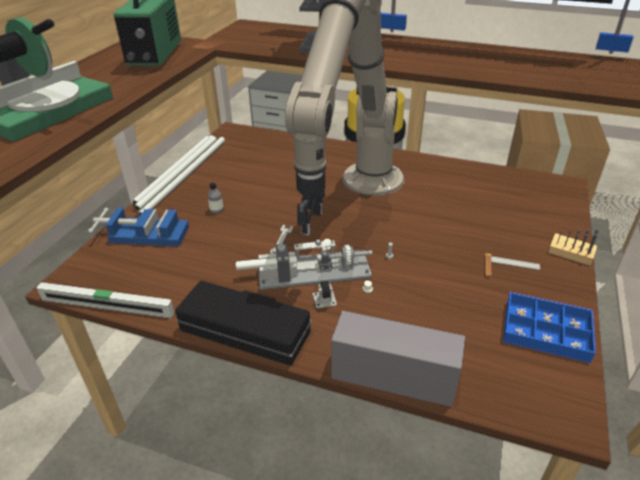

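View pics/side0.png

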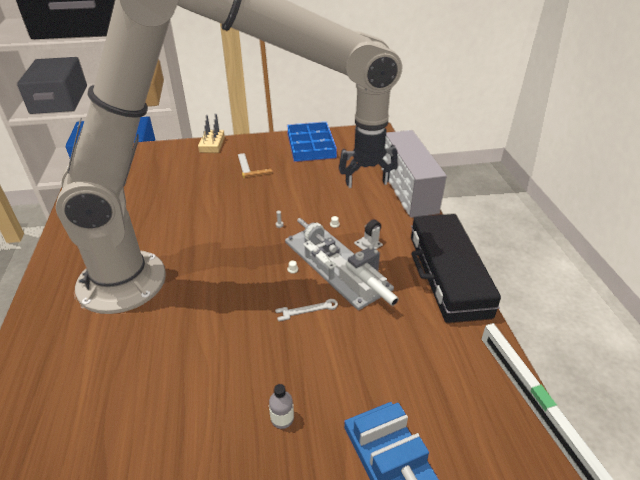

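View pics/wrist0.png

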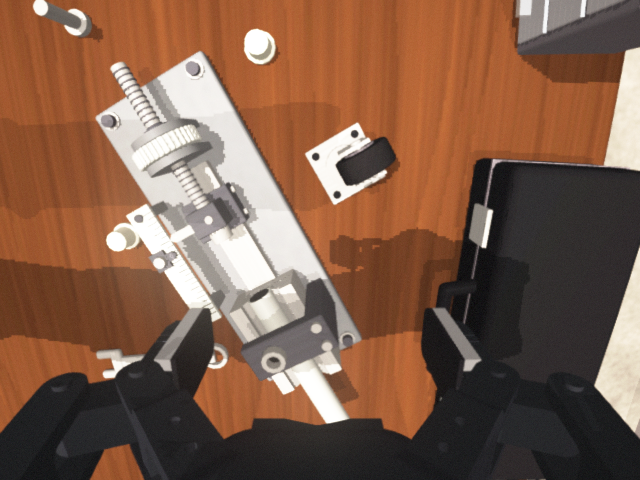

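The wrist view shows the jig running from upper left (wheel at about 168,148) to lower right (vee, bridge at 290,345). The pointer is at about (180,234), the rider at (163,260) and the castor at (355,160). I'll measure next.

```bash
cat > h.py <<'E'
import numpy as np,cv2
from station import *
def ray(cam,xy,z,k=None):
    k=k or calibration(cam);K=k["camera_matrix"];k1=k["k1"]
    d=np.array([(xy[0]-K[0,2])/K[0,0],(xy[1]-K[1,2])/K[1,1]])
    u=d.copy()
    for _ in range(20):u=d/(1+k1*(u@u))
    R=cv2.Rodrigues(np.array(k["rvec"]))[0];t=np.array(k["tvec"])
    c=-R.T@t;v=R.T@np.array([u[0],u[1],1]);s=(z-c[2])/v[2]
    return c+s*v
def proj(cam,p,k=None):
    k=k or calibration(cam);R=cv2.Rodrigues(np.array(k["rvec"]))[0]
    X=R@np.array(p)+k["tvec"];u=X[:2]/X[2];u=u*(1+k["k1"]*(u@u));K=k["camera_matrix"]
    return u*K[0,0]+K[:2,2]
E
python3 - <<'E'
from h import *
H=dict(rim_top=.08,wheel=.05,pointer=.0645,mark=.0645,rider=.062,stop=.05,bridge=.108,jig=0,tube=.05,castor=0,plug_a=0,bolt=0)
k=calibration("wrist");print(cv2.Rodrigues(k['rvec'])[0].T@-k['tvec'])
for n,z in H.items():
    for c in["wrist","side"]:
        for r in place_of(c,n)[:2]:
            print(n,c,round(r['conf'],2),np.round(r['xy'],1),np.round(ray(c,r['xy'],z),4))
print(get_obs()['t'])
E
```

```text
[0.67576874 0.07678849 0.37422164]
rim_top wrist 0.7 [149.  148.9] [0.5417 0.0645 0.08  ]
rim_top side 0.61 [312.6 224.1] [0.5394 0.0627 0.08  ]
wheel wrist 0.84 [167.9 145.5] [0.5455 0.0659 0.05  ]
wheel side 0.48 [313.7 234.5] [0.5406 0.0519 0.05  ]
pointer wrist 0.88 [168.1 240.8] [ 0.5417 -0.0169  0.0645]
pointer side 0.88 [316.7 247.2] [ 0.5382 -0.0214  0.0645]
pointer side 0.75 [339.4 266.3] [ 0.5855 -0.107   0.0645]
mark wrist 0.8 [177.7 253.8] [ 0.5491 -0.0294  0.0645]
mark side 0.61 [321.8 250.2] [ 0.55   -0.0361  0.0645]
rider wrist 0.66 [177.1 253.9] [ 0.5475 -0.0303  0.062 ]
rider side 0.41 [320.6 249.4] [ 0.5477 -0.0294  0.062 ]
stop wrist 0.62 [210.5 219.7] [ 0.5778 -0.001   0.05  ]
stop side 0.91 [328.1 243.3] [0.5749 0.0066 0.05  ]
stop side 0.52 [278.1 226.8] [0.4424 0.1042 0.05  ]
bridge wrist 0.7 [276.1 362.5] [ 0.6408 -0.1141  0.108 ]
bridge wrist 0.31 [166.4 149.6] [0.5675 0.065  0.108 ]
bridge side 0.62 [359.2 253.6] [ 0.6352 -0.1137  0.108 ]
jig wrist 0.59 [240.1 231.7] [ 0.5936 -0.0263  0.    ]
tube wrist 0.72 [302.8 365.5] [ 0.6612 -0.1593  0.05  ]
tube wrist 0.61 [168.7 147.9] [0.5461 0.0639 0.05  ]
tube side 0.73 [369.3 282.3] [ 0.6535 -0.1634  0.05  ]
castor wrist 0.76 [347.  163.3] [0.707  0.0458 0.    ]
castor side 0.9 [369.2 244.3] [0.7048 0.0402 0.    ]
castor side 0.52 [280.1 418. ] [ 0.3896 -0.4769  0.    ]
plug_a wrist 0.93 [260.4  44.9] [0.6233 0.1559 0.    ]
plug_a wrist 0.58 [128.9 235.5] [ 0.471  -0.0303  0.    ]
plug_a side 0.55 [291.6 269.3] [ 0.465 -0.03   0.   ]
plug_a side 0.41 [334.3 227.1] [ 0.6173  0.1375 -0.    ]
bolt wrist 0.88 [79.8 22.6] [0.4524 0.1791 0.    ]
bolt wrist 0.66 [168.7 240.4] [ 0.5146 -0.036   0.    ]
bolt side 0.58 [281.2 225.8] [ 0.4554  0.1707 -0.    ]
1.35
```

```bash
python3 - <<'E'
from h import *
im=cv2.imread('pics/wrist0.png')
c=cv2.resize(im[190:300,90:240],None,fx=5,fy=5,interpolation=cv2.INTER_CUBIC);cv2.imwrite('pics/z1.png',c)
c=cv2.resize(im[40:200,70:270],None,fx=3.7,fy=3.7,interpolation=cv2.INTER_CUBIC);cv2.imwrite('pics/z2.png',c)
k=calibration("wrist")
P=[ray("wrist",p,.014,k) for p in [(97,117),(203,52),(360,342)]]
for p in P:print(p)
d=P[1]-P[2];print(np.linalg.norm(d),np.linalg.norm(P[1]-P[0]),np.degrees(np.arctan2(d[1],d[0])),(P[0]+P[2])/2)
E
```

```text
[0.46454361 0.09246565 0.014     ]
[0.57255598 0.14759293 0.014     ]
[ 0.72564829 -0.15373355  0.014     ]
0.3379865360702448 0.12126702351454235 116.93335878425641 [ 0.59509595 -0.03063395  0.014     ]
```

View pics/z1.png

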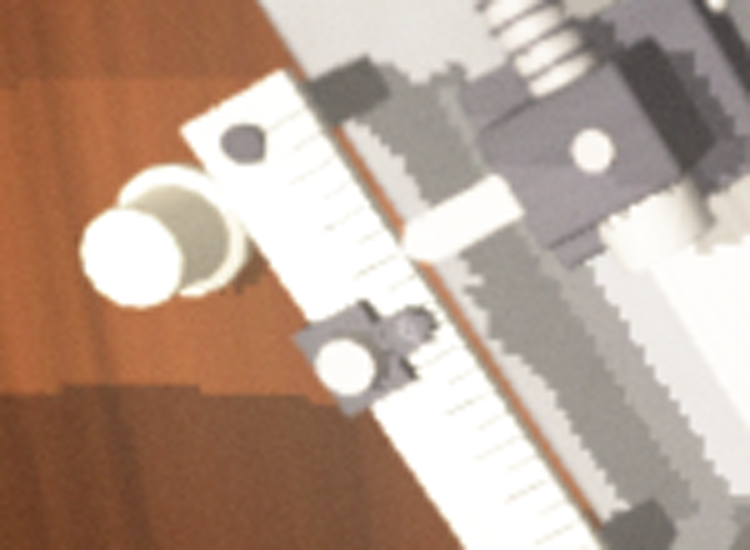

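View pics/z2.png

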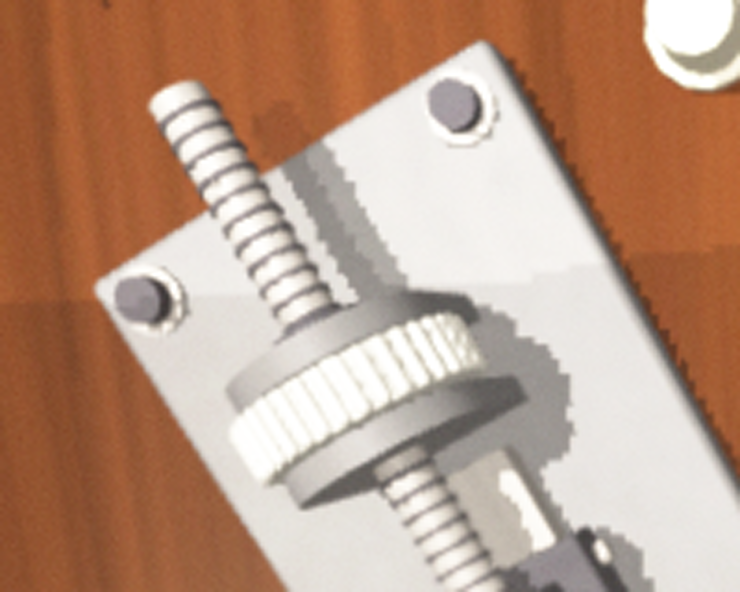

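The jig's +y axis points at about 117° in the world frame, so its yaw is about 27°. The wheel top is near (0.545, 0.064, 0.080), and the gap is about 14.5 mm, or roughly 137 mm of rim roll. I'll shut the fingers and turn the tool about +117°. That puts the pad width along the rolling direction and the camera on the rule side.

Call:
move_arm:
  steps:
    - {"fingers": 0,"translation": [-14,5.5,0],"turn": 0.17}
    - {"fingers": 0,"translation": [-14,5.5,0],"turn": 0.17}
    - {"fingers": 0,"translation": [-14,5.5,-8],"turn": 0.17}
    - {"fingers": 0,"translation": [-14,5.5,-8],"turn": 0.17}
    - {"fingers": 0,"translation": [-14,5.5,-8],"turn": 0.17}
    - {"fingers": 0,"translation": [-14,5.5,-8],"turn": 0.17}
    - {"fingers": 0,"translation": [-14,5.5,-8],"turn": 0.17}
    - {"fingers": 0,"translation": [-14,5.5,-8],"turn": 0.17}
    - {"fingers": 0,"translation": [-14,5.5,-8],"turn": 0.17}
    - {"fingers": 0,"translation": [-14,5.5,-8],"turn": 0.17}
  newtons: 40

```text
t: 2.6
eef_pos: [0.5347, 0.0551, 0.1672]
tool_rot: [0.0, 0.658, 0.753, 0.0]
contact_force: [0.5, -0.1, 0.9]
gripper_width: 0.002
```

Call:
move_arm:
  steps:
    - {"fingers": 0,"translation": [0,0,-8],"turn": 0.17}
    - {"fingers": 0,"translation": [0,0,-8],"turn": 0.17}
    - {"fingers": 0,"translation": [0,0,0],"turn": 0}

```text
t: 2.98
eef_pos: [0.5347, 0.0548, 0.1509]
tool_rot: [-0.0, 0.524, 0.852, -0.0]
contact_force: [-0.2, 1.7, -0.2]
gripper_width: 0.002
```

```bash
python3 - <<'E'
from h import *
o=get_obs();print(o['t'],o['eef_pos'],o['tool_rot'],o['contact_force'],o['gripper_width'],o['q'])
k=calibration("wrist");im=read_camera("wrist");cv2.imwrite("pics/w1.png",im)
for n,z in dict(rim_top=.08,pointer=.0645,mark=.0645,wheel=.05,stop=.05).items():
    for r in place_of("wrist",n)[:2]:print(n,round(r['conf'],2),np.round(r['xy'],1),np.round(ray("wrist",r['xy'],z,k),4))
E
```

```text
2.975 [0.53467173 0.05475662 0.15088654] [-4.90547398e-04  5.24115192e-01  8.51647202e-01 -2.61403165e-04] [-0.21506956  1.74778822 -0.24012792] 0.0016815643908745389 [ 0.12982448  0.38219195 -0.42762938  1.93786953  0.20424814  0.86452838
  1.6342039 ]
rim_top 0.56 [320.4 276.5] [0.5466 0.0633 0.08  ]
pointer 0.88 [213.6 212.9] [ 0.5438 -0.016   0.0645]
mark 0.68 [195.7 206.9] [ 0.5453 -0.028   0.0645]
wheel 0.56 [320.6 258.3] [0.5449 0.063  0.05  ]
wheel 0.2 [490.6 203.2] [0.4559 0.1499 0.05  ]
stop 0.64 [222.2 262.7] [0.58  0.001 0.05 ]
```

View pics/w1.png

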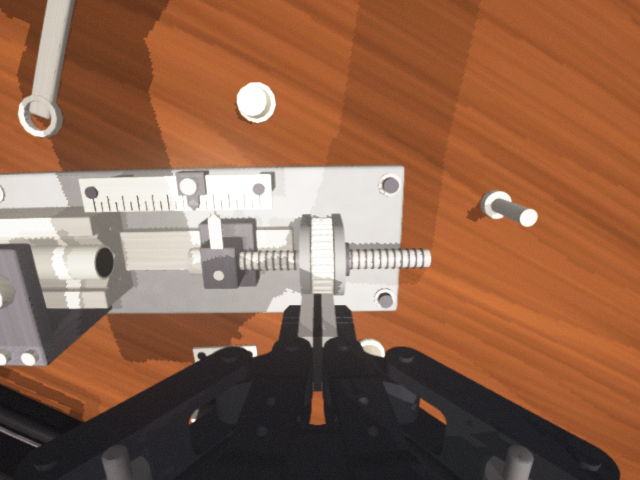

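The wrist view now shows the jig level. The pointer tip is at about (214,213), the tooth at about (194,208), and the fingers (318) sit in line with the wheel (321). That puts the tool about 14 mm on the jig's -x side of the rim top. I'll descend to just above it.

Call:
move_arm:
  steps:
    - {"fingers": 0,"translation": [-1,2,-15],"turn": 0}
    - {"fingers": 0,"translation": [0,0,-20],"turn": 0}
    - {"fingers": 0,"translation": [0,0,-20],"turn": 0}
    - {"fingers": 0,"translation": [0,0,-12],"turn": 0}
    - {"fingers": 0,"translation": [0,0,0],"turn": 0}
    - {"fingers": 0,"translation": [0,0,0],"turn": 0}

```text
t: 4.03
eef_pos: [0.5344, 0.0572, 0.0847]
tool_rot: [0.0, 0.523, 0.852, 0.0]
contact_force: [-0.1, 0.7, 1.0]
gripper_width: 0.001
```

Call:
move_arm:
  steps:
    - {"fingers": 0,"translation": [0,0,-1],"turn": 0}
    - {"fingers": 0,"translation": [0,0,-1],"turn": 0}
    - {"fingers": 0,"translation": [0,0,0],"turn": 0}

```text
t: 4.4
eef_pos: [0.5341, 0.057, 0.0825]
tool_rot: [0.0, 0.523, 0.852, 0.0]
contact_force: [0.2, 0.5, -0.3]
gripper_width: 0.0
```

Call:
move_arm:
  steps:
    - {"fingers": 0,"translation": [0,0,-1],"turn": 0}
    - {"fingers": 0,"translation": [0,0,0],"turn": 0}

```text
t: 4.65
eef_pos: [0.534, 0.057, 0.0812]
tool_rot: [-0.0, 0.523, 0.852, -0.0]
contact_force: [-0.3, -0.2, -0.4]
gripper_width: 0.001
```

Call:
move_arm:
  steps:
    - {"fingers": 0,"translation": [0,0,-1],"turn": 0}
    - {"fingers": 0,"translation": [0,0,0],"turn": 0}

```text
t: 4.9
eef_pos: [0.534, 0.057, 0.0802]
tool_rot: [-0.0, 0.523, 0.852, -0.0]
contact_force: [0.5, 1.0, -0.3]
gripper_width: -0.001
```

Call:
move_arm:
  steps:
    - {"fingers": 0,"translation": [0,0,-1],"turn": 0}
    - {"fingers": 0,"translation": [0,0,0],"turn": 0}

```text
t: 5.15
eef_pos: [0.5341, 0.057, 0.0795]
tool_rot: [0.0, 0.523, 0.852, 0.0]
contact_force: [-0.4, -0.2, 2.8]
gripper_width: 0.004
```

Call:
move_arm:
  steps:
    - {"fingers": 0,"translation": [0,0,-0.5],"turn": 0}
    - {"fingers": 0,"translation": [0,0,0],"turn": 0}

```text
t: 5.4
eef_pos: [0.5342, 0.0571, 0.0794]
tool_rot: [0.0, 0.523, 0.852, 0.0]
contact_force: [-2.6, -0.3, 7.6]
gripper_width: -0.0
```

Contact is made at z 0.0795 with about 7 N. I'll try a first stroke of 20 mm towards the jig's +x.

Call:
move_arm:
  steps:
    - {"fingers": 0,"translation": [3.6,1.8,0],"turn": 0}
    - {"fingers": 0,"translation": [3.6,1.8,0],"turn": 0}
    - {"fingers": 0,"translation": [3.6,1.8,0],"turn": 0}
    - {"fingers": 0,"translation": [3.6,1.8,0],"turn": 0}
    - {"fingers": 0,"translation": [3.6,1.8,0],"turn": 0}
    - {"fingers": 0,"translation": [0,0,0],"turn": 0}

```text
t: 6.15
eef_pos: [0.553, 0.0668, 0.0794]
tool_rot: [0.001, 0.523, 0.852, 0.001]
contact_force: [0.5, 1.5, 4.6]
gripper_width: 0.001
```

```bash
python3 - <<'E'
from h import *
k=calibration("wrist");im=read_camera("wrist");cv2.imwrite("pics/w2.png",im)
for n,z in dict(rim_top=.08,pointer=.0645,mark=.0645).items():
    for r in place_of("wrist",n)[:2]:print(n,round(r['conf'],2),np.round(r['xy'],1),np.round(ray("wrist",r['xy'],z,k),4))
E
```

```text
rim_top 0.63 [317.2 294.3] [0.5467 0.0638 0.08  ]
pointer 0.97 [153.2 199.8] [ 0.5453 -0.0191  0.0645]
mark 0.96 [132.  195.6] [ 0.5478 -0.0284  0.0645]
```

View pics/w2.png

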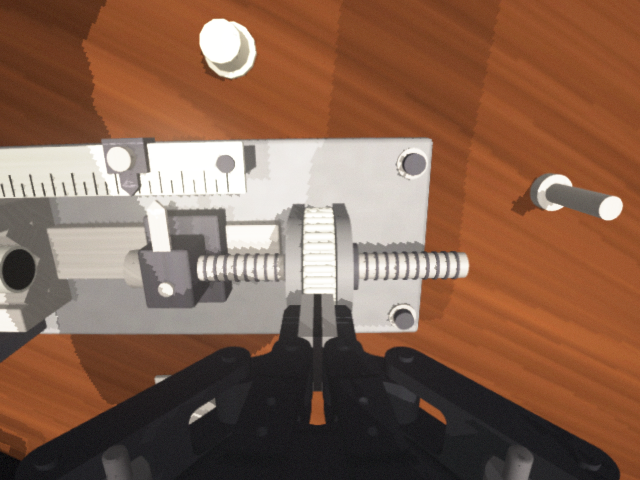

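The first stroke works. The pointer tip is now at (153,200) and the tooth at (132,196), 21 px apart. With 11 px per 5 mm line that is about 9.4 mm, down from about 11.5. The remaining roll is about 88 mm. I'll finish this stroke, lift, go back and repeat.

Call:
move_arm:
  steps:
    - {"fingers": 0,"translation": [3.6,1.8,0],"turn": 0}
    - {"fingers": 0,"translation": [3.6,1.8,0],"turn": 0}
    - {"fingers": 0,"translation": [0,0,8],"turn": 0}
    - {"fingers": 0,"translation": [-9,-4.5,0],"turn": 0}
    - {"fingers": 0,"translation": [-9,-4.5,0],"turn": 0}
    - {"fingers": 0,"translation": [-9,-4.5,0],"turn": 0}
    - {"fingers": 0,"translation": [0,0,-5],"turn": 0}
    - {"fingers": 0,"translation": [0,0,-2],"turn": 0}
    - {"fingers": 0,"translation": [0,0,-1],"turn": 0}
    - {"fingers": 0,"translation": [0,0,0],"turn": 0}

```text
t: 7.6
eef_pos: [0.5325, 0.0562, 0.0792]
tool_rot: [0.0, 0.523, 0.852, -0.0]
contact_force: [-2.1, -0.6, 6.4]
gripper_width: -0.003
```

Call:
move_arm:
  steps:
    - {"fingers": 0,"translation": [3.6,1.8,0],"turn": 0}
    - {"fingers": 0,"translation": [3.6,1.8,0],"turn": 0}
    - {"fingers": 0,"translation": [3.6,1.8,0],"turn": 0}
    - {"fingers": 0,"translation": [3.6,1.8,0],"turn": 0}
    - {"fingers": 0,"translation": [3.6,1.8,0],"turn": 0}
    - {"fingers": 0,"translation": [3.6,1.8,0],"turn": 0}
    - {"fingers": 0,"translation": [3.6,1.8,0],"turn": 0}
    - {"fingers": 0,"translation": [0,0,0],"turn": 0}

```text
t: 8.6
eef_pos: [0.5581, 0.0693, 0.0788]
tool_rot: [0.0, 0.523, 0.852, 0.001]
contact_force: [1.2, 1.2, 2.3]
gripper_width: 0.001
```

```bash
cat > m.py <<'E'
from h import *
import sys
print(get_obs()['t'],get_obs()['eef_pos'])
k=calibration("wrist");im=read_camera("wrist");cv2.imwrite(f"pics/{sys.argv[1]}.png",im)
r={}
for n in("pointer","mark"):
    a=place_of("wrist",n)
    if a:r[n]=ray("wrist",a[0]['xy'],.0645,k);print(n,round(a[0]['conf'],2),np.round(a[0]['xy'],1),r[n].round(4))
if len(r)==2:
    d=r['pointer']-r['mark'];print('gap y %.4f x %.4f'%(d@[-.454,.891,0],d@[.891,.454,0]))
E
python3 m.py w3
```

```text
8.6 [0.55808151 0.06929727 0.07878562]
pointer 0.75 [143.9 185.1] [ 0.5458 -0.0223  0.0645]
mark 0.63 [132.4 182.9] [ 0.5472 -0.0273  0.0645]
gap y 0.0050 x 0.0010
```

View pics/w3.png

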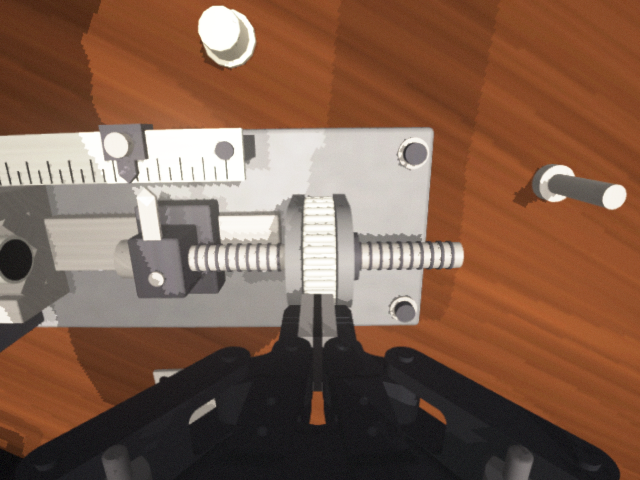

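```bash
python3 -c "
import cv2
im=cv2.imread('pics/w3.png');cv2.imwrite('pics/z3.png',cv2.resize(im[120:220,80:200],None,fx=6,fy=6,interpolation=cv2.INTER_CUBIC))"
```

```text
(no output)
```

View pics/z3.png

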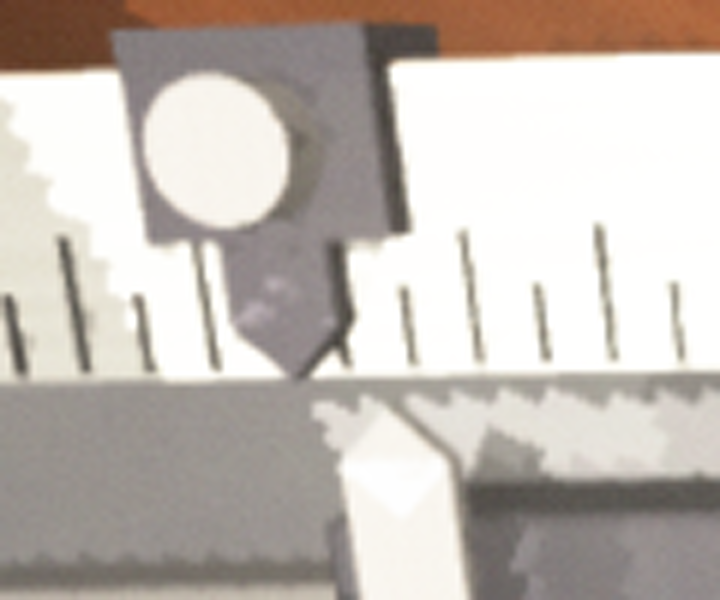

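In the zoom the tooth tip is at (130,183) and the pointer tip at (144,187). By the blade's 8 mm width, about 5.7 mm remain, which is about 54 mm of roll. Two more strokes should do it.

Call:
move_arm:
  steps:
    - {"fingers": 0,"translation": [0,0,8],"turn": 0}
    - {"fingers": 0,"translation": [-8.4,-4.2,0],"turn": 0}
    - {"fingers": 0,"translation": [-8.4,-4.2,0],"turn": 0}
    - {"fingers": 0,"translation": [-8.4,-4.2,0],"turn": 0}
    - {"fingers": 0,"translation": [0,0,-5],"turn": 0}
    - {"fingers": 0,"translation": [0,0,-2],"turn": 0}
    - {"fingers": 0,"translation": [0,0,-1],"turn": 0}
    - {"fingers": 0,"translation": [0,0,0],"turn": 0}

```text
t: 9.75
eef_pos: [0.5322, 0.0562, 0.0789]
tool_rot: [-0.0, 0.523, 0.852, -0.0]
contact_force: [-1.9, -1.1, 3.6]
gripper_width: 0.002
```

Call:
move_arm:
  steps:
    - {"fingers": 0,"translation": [3.6,1.8,0],"turn": 0}
    - {"fingers": 0,"translation": [3.6,1.8,0],"turn": 0}
    - {"fingers": 0,"translation": [3.6,1.8,0],"turn": 0}
    - {"fingers": 0,"translation": [3.6,1.8,0],"turn": 0}
    - {"fingers": 0,"translation": [3.6,1.8,0],"turn": 0}
    - {"fingers": 0,"translation": [3.6,1.8,0],"turn": 0}
    - {"fingers": 0,"translation": [3.6,1.8,0],"turn": 0}
    - {"fingers": 0,"translation": [0,0,0],"turn": 0}

```text
t: 10.75
eef_pos: [0.5579, 0.0691, 0.0787]
tool_rot: [0.0, 0.523, 0.852, 0.0]
contact_force: [0.4, 0.3, 0.6]
gripper_width: -0.003
```

```bash
python3 m.py w4; python3 -c "
import cv2
im=cv2.imread('pics/w4.png');cv2.imwrite('pics/z4.png',cv2.resize(im[120:220,80:200],None,fx=6,fy=6,interpolation=cv2.INTER_CUBIC))"
```

```text
10.75 [0.5578921  0.06906583 0.07869607]
pointer 0.93 [136.7 190.2] [ 0.5492 -0.0247  0.0645]
mark 0.7 [129.1 184.1] [ 0.5481 -0.0286  0.0645]
gap y 0.0030 x 0.0027
```

View pics/z4.png

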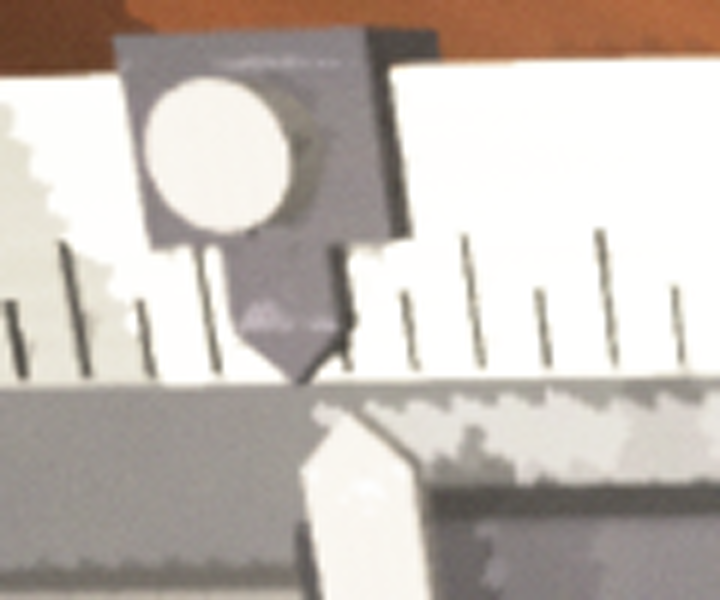

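The pointer tip is at zoom x 343 and the tooth at 302, so about 2.7 mm remain. That matches the 3 mm the last stroke moved. One more stroke of about 26 mm, pressed slightly harder.

Call:
move_arm:
  steps:
    - {"fingers": 0,"translation": [0,0,8],"turn": 0}
    - {"fingers": 0,"translation": [-8.4,-4.2,0],"turn": 0}
    - {"fingers": 0,"translation": [-8.4,-4.2,0],"turn": 0}
    - {"fingers": 0,"translation": [-8.4,-4.2,0],"turn": 0}
    - {"fingers": 0,"translation": [0,0,-5],"turn": 0}
    - {"fingers": 0,"translation": [0,0,-2],"turn": 0}
    - {"fingers": 0,"translation": [0,0,-1.3],"turn": 0}
    - {"fingers": 0,"translation": [0,0,0],"turn": 0}

```text
t: 11.9
eef_pos: [0.5327, 0.0563, 0.0792]
tool_rot: [0.0, 0.523, 0.852, 0.0]
contact_force: [-2.7, -0.7, 9.4]
gripper_width: 0.0
```

Call:
move_arm:
  steps:
    - {"fingers": 0,"translation": [3.6,1.8,0],"turn": 0}
    - {"fingers": 0,"translation": [3.6,1.8,0],"turn": 0}
    - {"fingers": 0,"translation": [3.6,1.8,0],"turn": 0}
    - {"fingers": 0,"translation": [3.6,1.8,0],"turn": 0}
    - {"fingers": 0,"translation": [3.6,1.8,0],"turn": 0}
    - {"fingers": 0,"translation": [3.6,1.8,0],"turn": 0}
    - {"fingers": 0,"translation": [1.8,0.9,0],"turn": 0}
    - {"fingers": 0,"translation": [0,0,0],"turn": 0}

```text
t: 12.9
eef_pos: [0.5562, 0.0683, 0.0786]
tool_rot: [0.0, 0.523, 0.852, 0.001]
contact_force: [1.7, 0.9, 3.6]
gripper_width: -0.008
```

```bash
python3 m.py w5; python3 -c "
import cv2
im=cv2.imread('pics/w5.png');cv2.imwrite('pics/z5.png',cv2.resize(im[120:220,80:200],None,fx=6,fy=6,interpolation=cv2.INTER_CUBIC))"
```

```text
12.9 [0.55621654 0.06831709 0.07864008]
pointer 0.65 [129.3 192.5] [ 0.55   -0.0281  0.0645]
mark 0.65 [130.7 187.6] [ 0.5476 -0.0282  0.0645]
gap y -0.0010 x 0.0022
```

View pics/z5.png

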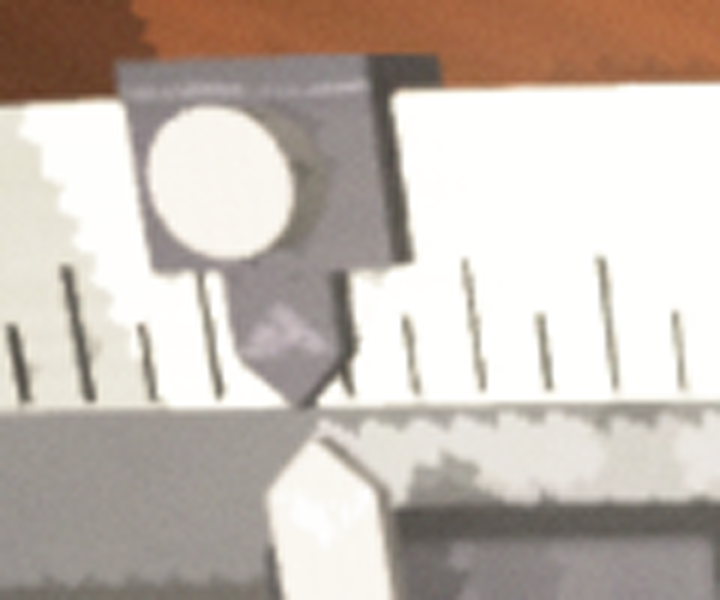

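The pointer apex is at zoom x 318 and the tooth at 303. About 0.85 mm remain after allowing for the camera tilt. That is within tolerance, but I'll centre it with one short 8 mm stroke.

Call:
move_arm:
  steps:
    - {"fingers": 0,"translation": [0,0,8],"turn": 0}
    - {"fingers": 0,"translation": [-6.2,-3.1,0],"turn": 0}
    - {"fingers": 0,"translation": [-6.2,-3.1,0],"turn": 0}
    - {"fingers": 0,"translation": [0,0,-5],"turn": 0}
    - {"fingers": 0,"translation": [0,0,-2],"turn": 0}
    - {"fingers": 0,"translation": [0,0,-1],"turn": 0}
    - {"fingers": 0,"translation": [0,0,0],"turn": 0}
    - {"fingers": 0,"translation": [3.6,1.8,0],"turn": 0}
    - {"fingers": 0,"translation": [3.6,1.8,0],"turn": 0}
    - {"fingers": 0,"translation": [0,0,0],"turn": 0}

```text
t: 14.3
eef_pos: [0.5522, 0.0661, 0.0795]
tool_rot: [0.001, 0.523, 0.852, 0.001]
contact_force: [-0.2, 0.0, 7.3]
gripper_width: -0.001
```

Call:
move_arm:
  steps:
    - {"fingers": 0,"translation": [0,0,0],"turn": 0}
    - {"fingers": 0,"translation": [0,0,8],"turn": 0}
    - {"fingers": 0,"translation": [0,0,12],"turn": 0}
    - {"fingers": 0,"translation": [0,0,20],"turn": 0}
    - {"fingers": 0,"translation": [0,0,20],"turn": 0}
    - {"fingers": 0,"translation": [0,0,10],"turn": 0}
    - {"fingers": 0,"translation": [0,0,0],"turn": 0}
    - {"fingers": 0,"translation": [0,0,0],"turn": 0}

```text
t: 15.3
eef_pos: [0.5499, 0.065, 0.1479]
tool_rot: [-0.0, 0.523, 0.852, -0.0]
contact_force: [0.1, -0.1, 0.0]
gripper_width: 0.003
```

```bash
python3 m.py w6
```

```text
15.3 [0.54994721 0.065038   0.14786878]
pointer 0.94 [187.  184.5] [ 0.5487 -0.0273  0.0645]
mark 0.88 [188.  180.6] [ 0.5461 -0.0276  0.0645]
gap y -0.0009 x 0.0024
```

View pics/w6.png

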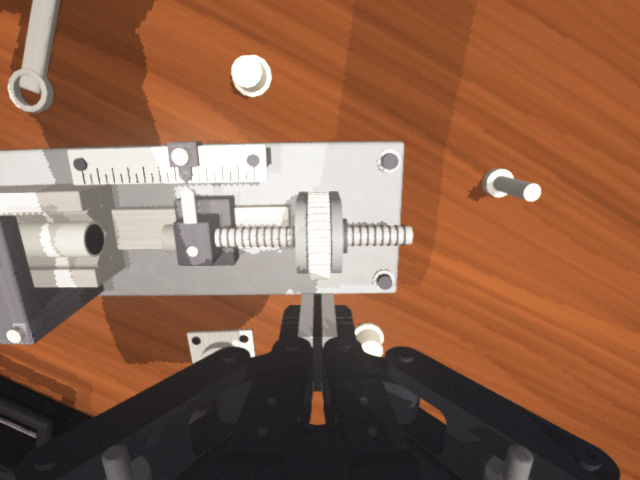

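```bash
python3 -c "
import cv2
im=cv2.imread('pics/w6.png');cv2.imwrite('pics/z6.png',cv2.resize(im[140:230,135:245],None,fx=7,fy=6.6,interpolation=cv2.INTER_CUBIC))"
```

```text
(no output)
```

View pics/z6.png

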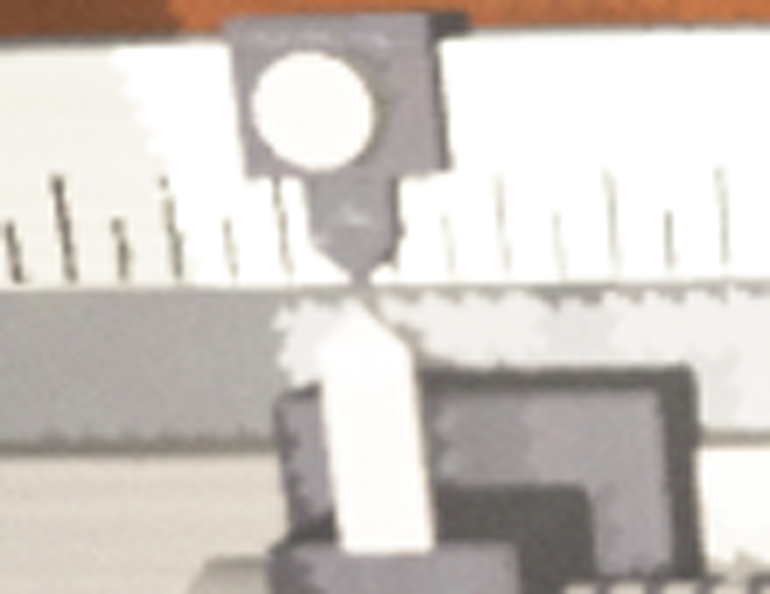

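The points face each other: tooth tip at zoom (362,280), pointer apex at (362,300). The arm is clear at z 0.148 with zero force.

```bash
python3 -c "
from station import *
print(hand_in())"
```

```text
the job is handed in; nothing more can be done
None
```

I closed the gap and handed the job in, with the pointer and the rider's tooth standing point to point. The hand-in gives no verdict.

- **What I did:** With the fingers shut, I rolled the wheel's rim towards the jig's +x in five strokes, pressing with up to about 9 N. I then lifted about 68 mm clear. The gap went from about 12 mm to 9.4, 5.7, 2.7, 0.85 and then about 0 mm.
- **Pointer:** In the last wrist picture, the pointer apex and tooth tip line up within about 0.3 mm along the rule. The networks' points gave −0.9 mm for the same gap. The two differ a little, but both are inside ±2 mm.
- **Arm:** It stands free with no force on it. The robot's clock read 15.3 s at the last look.
- **Loose things:** I never brought the arm near the tube or the loose things. What shows of them in the last picture looks undisturbed, but I did not measure them again.
- **Slip:** The fourth stroke moved the stop about 1 mm less than worked out. The short fifth stroke made that up.

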